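Set the bench seeder: tray home, seed gate to its second stop

TASK

On the bench seeder, push the black cell tray along its guides until it is fully home against the yellow end stop, without lifting it. Then slide the red seed-gate lever away from its shut end, past the click of the first detent, all the way to the second stop (the tick with the red mark). Leave the jar, the pot and the brush where they are.

Things in the scene. Friction and masses are not known exactly. Their poses are not given: they have to be found in the camera images.
- seeder: Bench seeder, fixed. Origin on the table (z=0) under the tray's origin when the tray is home. +y: way the tray is pushed home; +x: way the lever opens. mm: base plate x +-125, y -230..170, top z 12; steel guides along y, inner faces x +-84, 14 high; grey head bridges the lane, x +-120, y 0..160, z 87..135, with a dark motor on it (x -95..-20, y 92..144, 52 high). Open above the lane at y<0.
- stop_face (a point): Middle of the face of the yellow end stop across the lane, which the tray's +y wall meets when home. In the seeder frame x 0, y +100, z 27 mm; the stop is 30 mm high above the plate.
- hopper_top (a point): Centre of the mouth of the clear round seed hopper on the head: 80 mm diameter, top 58 mm above the head's top. In the seeder frame x +55, y +112 mm. To be kept clear of.
- second_stop (a point): Point on the head's top (z 135 mm) where the middle of the lever's foot stands at the second stop: x +20, y +30 mm in the seeder frame. Beside it a white tick with a red mark.
- tray: Black cell tray (3 x 4 cells, brown coir pellets), loose on the plate between the guides; 160 (x) by 200 (y) by 45 mm high, walls 4 mm, 0.2 to 0.45 kg. Origin: centre of its underside; axes within 2 degrees of the seeder's. Starts 50 to 100 mm short of home (y -50 to -100 mm in the seeder frame). Push it on the middle of its outer -y wall, 100 mm from its origin; it slides at 1 to 4 N.
- lever_top (a point): Centre of the top face of the red lever tab, an upright block 12 (along seeder x, the way it slides) by 24 (y) by 36 mm high; foot on the head's top, top at z 171 mm. It slides along a black slot at y +30 mm of the seeder frame: x -40 mm when shut, +20 mm at the second stop. White ticks beside the slot mark shut, first detent and second stop.
- lever (a joint): Travel of the red lever along the seeder's +x, m: 0 shut, 0.026 first detent, 0.060 second stop (hard end). Starts within 0 to 0.008. Friction 2 N: it stays where left. A sprung ball resists with about 6 N (slow; bumps to 20 N if pushed at 40 mm/s, so a force stop may halt there: push again) at 0.012-0.018, into the first detent, and at 0.027-0.033, out of it; then push on to the stop.
- jar: Bystander: closed seed jar with a green cap, diameter 52, 85 mm high, loose, standing on the table beyond the seeder's +y end. Origin: centre of its underside.
- pot: Bystander: small terracotta pot, diameter 68, 65 mm high, loose, standing on the table on the seeder's -x side. Origin: centre of its underside.
- brush: Bystander: hand brush lying on the table on the seeder's +x side, about 200 mm long, along its own x axis, loose. Origin: under its middle.

How it is judged:
By the outcome, as a careful person would: the job done as asked, in the order asked, and still so for the second after the job is handed in, with the robot touching nothing.
It also fails if it takes over 45 s, if anything falls off the work surface, if the arm or the gripper's body presses on something with over 40 N, if the wrist force passes 120 N, or if a joint passes its speed limit or range.

ROBOT

A 6-joint arm with a two-finger parallel gripper is mounted at the origin on the work surface. World frame = base frame: x ahead of the robot, y to its left, z up, the work surface at z = 0. Lengths are in m, angles in rad, forces in N, time in s.
With the tool pointing down it reaches from about 0.325 to 0.775 m from the base axis. Payload 5.5 kg.
Tool frame: the origin (TCP) lies at the very end of the fingers, on their centre line; the grasp point (between the pads) lies 19 mm behind it; z points along the fingers, y is the line along which they close (so a half turn about z gives the same grasp; the last joint's range is limited). The gripper opens to 85 mm and grips with 20 to 120 N. Pads are 22 mm wide; open, the fingers measure 114 mm over their backs; the gripper's body (76 mm by 85 mm) begins 54 mm behind the grasp point. The pads swing forward as they close: fully open they stand 13 mm farther back than shut.
Start: joints at [1.105, 0.091, 1.231, -0, 1.82, -0.057], TCP at [0.239, 0.551, 0.231] pointing down, gripper open.
Joint ranges: [-2.87, 2.87], [-0.86, 2.18], [0.17, 2.46], [-1.51, 4.65], [0.06, 2.69], [-2.65, 2.65]. Speed limits (rad/s): [2.57, 2.57, 3.01, 3.14, 3.14, 3.14].

INTERFACE

Orientations are given as a 3x3 rotation matrix whose columns are the frame's x, y, z axes.
In Python, from station import monitor, eyes, job gives the robot as it stands.
- The arm moves only by the shell command python3 -m handwheel 'ROWS' [FORCE]. ROWS is JSON, a list of rows, each an object of numbers: "dx", "dy", "dz": the shift along the tool's x, y, z in m; "ax", "ay", "az": the turn, a rotation vector about the tool's x, y, z in degrees; "gripper": the opening, from 0 (shut) to 1 (fully open). In form: [{"dx": .., "dy": .., "dz": .., "ax": .., "ay": .., "az": .., "gripper": ..}, ...]. A call has 1 to 12 rows; each row shifts and turns the commanded pose from where the row before left it, along the tool's axes as they then stand; what a row does not reach is not made up. A row lasts 1/10 s, in which the tool goes at most 50 mm and 8.59 degrees, less where a joint would pass 70% of its speed; a pose out of reach is approached as far as the arm can. A call with a gripper value outside its range is refused whole. The fingers move at their own pace and stop on an object; FORCE is the grip in N (left out, the last holds). Time passes only in rows, so rows that do not move let the fingers close. It gives the time, the measured TCP pose, the force, the opening and the grip force at its end, in the units of the state.
- monitor.observe(): the state, without advancing time (a new reading comes with each control period).
- eyes.read_camera(name): name is "scene" or "top"; returns a dict with "color" (384x512x3 uint8, red, green, blue), "range_z" (384x512 float32, m along the optical axis (not along the pixel's ray), 0 where there is no reading), "K" (3x3 intrinsics, pixels), "dist_coeffs" ([k1, k2, p1, p2, k3] as OpenCV has them; the pictures are not rectified), "world_from_camera" (4x4, takes a point from camera to world coordinates). Camera axes: x right, y up, looking along -z (the intrinsics and any distortion apply to the point x, -y, -z); pixel columns grow to the right and rows downward; lengths in m; the calibration is good to about 2 mm. A picture is of the moment at which its call begins.
- job.job_done(): hands the job in; it is judged then, once.
The state is a dict: "clock": time; "qpos": joint angles; "qd": joint speeds; "joint_torque": joint torques, N m; "ee_pos": TCP position; "tool_rot": TCP orientation; "contact_force": force on the tool from outside, world axes, zero at the start; "moment": the same for the moment, N m; "finger_gap": finger opening in m; "grasp_force": force on a finger pad.
Only numpy, scipy, OpenCV 4.12 (cv2) and the standard library are available. Lean on these libraries where they do the work, as an engineer would, in place of code of your own. Each camera call takes 0.05 s, during which the arm holds its last target. There are 200 camera calls.

## Working session

There is one attempt and no reset: what is moved stays moved. The work goes in short steps, Python scripts to look and compute and a shell command to move; the robot and the scene stay as the last step left them, time stands still between calls to the robot, and variables do not carry over. Pictures are saved under pics/ and viewed, at most 10 in all, crops included, and the job is handed in when it is done.

```bash
mkdir -p pics; cat > h.py <<'E'
import numpy as np,cv2
from station import monitor,eyes,job
def cap(n):
    c=eyes.read_camera(n); cv2.imwrite(f'pics/{n}_{monitor.observe()["clock"]:.2f}.png',c['color'][:,:,::-1]); np.save(f'{n}.npy',c,allow_pickle=True); return c
def cloud(c):
    h,w=c['range_z'].shape
    u,v=np.meshgrid(np.arange(w),np.arange(h))
    p=cv2.undistortPoints(np.stack([u,v],-1).reshape(-1,1,2).astype(np.float64),np.array(c['K']),np.array(c['dist_coeffs'])).reshape(h,w,2)
    z=c['range_z']; P=np.stack([p[...,0]*z,-p[...,1]*z,-z,np.ones_like(z)],-1)
    W=(P@np.array(c['world_from_camera']).T)[...,:3]; W[z==0]=np.nan; return W
E
python3 -c "
from h import *
cap('scene');cap('top');s=monitor.observe();print(s)"; ls pics
```

```text
{'clock': 0.1, 'qpos': array([ 1.10527714e+00,  9.18054861e-02,  1.23178061e+00,  8.10396422e-06,
        1.81980434e+00, -5.67018285e-02]), 'qd': array([-0.00053941,  0.00014034, -0.00234889, -0.00091591,  0.0005081 ,
       -0.00236406]), 'joint_torque': array([ 1.77278573e-03, -4.60215890e+01, -4.19219828e+01, -1.26569944e-04,
        1.05921927e-02, -8.58165686e-05]), 'ee_pos': array([0.2383994 , 0.55032508, 0.23024227]), 'tool_rot': array([[-9.17592339e-01,  3.97521870e-01, -8.14018265e-04],
       [ 3.97522689e-01,  9.17590945e-01, -1.60295077e-03],
       [ 1.09727801e-04, -1.79444608e-03, -9.99998384e-01]]), 'contact_force': array([-0.44392099, -0.23740288, -0.11463818]), 'moment': array([0.06107133, 0.00594954, 0.00422257]), 'grasp_force': 0.0, 'finger_gap': 0.08563183321414271}
scene_0.05.png
top_0.10.png
```

View pics/scene_0.05.png

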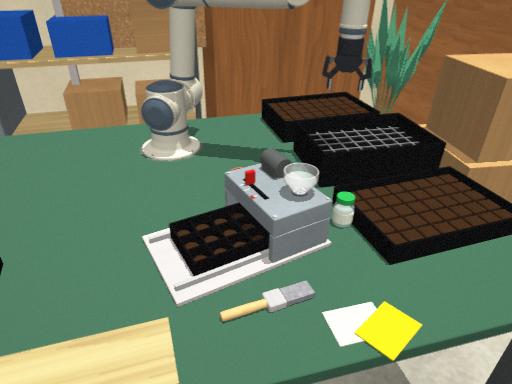

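View pics/top_0.10.png

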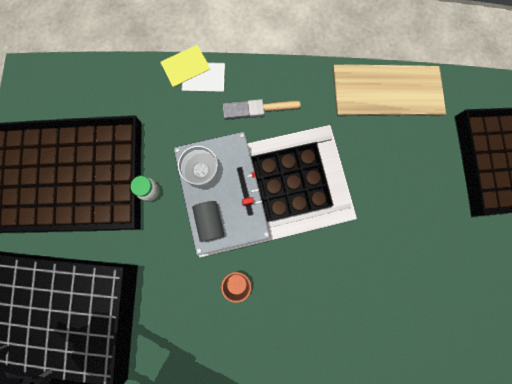

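The scene view shows the arm at the back and the seeder in front with the tray short of home. In the top view the head is around (222,195), the tray around (292,182), the red lever at (248,201) and the pot at (236,287). Next I'll fit the seeder frame.

```bash
cat > fit.py <<'E'
from h import *
c=np.load('top.npy',allow_pickle=True).item(); W=cloud(c); rgb=c['color'].astype(int)
print('cam',np.array(c['world_from_camera']).round(3).tolist())
roi=np.zeros(W.shape[:2],bool); roi[120:260,165:360]=1
Z=W[...,2]
m=roi&(abs(Z-.135)<.006); r=cv2.minAreaRect((W[m][:,:2]*1000).astype(np.float32)); print('head',r,m.sum(),np.median(Z[m]))
hc=np.array(r[0])/1000
tm=roi&(rgb.max(-1)<60)&(Z>.03)&(Z<.075); tc=W[tm][:,:2].mean(0); 
box=cv2.boxPoints(r)/1000; e=[box[1]-box[0],box[2]-box[1]]; s=min(e,key=np.linalg.norm); y=s/np.linalg.norm(s)
if (hc-tc)@y<0:y=-y
x=np.array([y[1],-y[0]]); o=hc-.08*y
pl=roi&(abs(Z-.012)<.006); print('plate seeder-frame extents')
def S(P): d=P[:,:2]-o; return np.c_[d@x,d@y]*1000
print(np.percentile(S(W[pl]),[.5,50,99.5],axis=0))
t=roi&(Z>.05)&(Z<.066); q=S(W[t]); print('tray rim',np.percentile(q,[1,99],axis=0),t.sum())
red=roi&(rgb[...,0]>150)&(rgb[...,1]<60)&(rgb[...,2]<70)&(Z>.16); q=S(W[red]); print('lever',np.median(q,0),q.min(0),q.max(0),np.percentile(W[red][:,2],90),red.sum())
print('o',o,'x',x,'y',y,'yaw y deg',np.degrees(np.arctan2(y[1],y[0])))
for n,p in dict(push=(0,-190),lev=(-40,30),end=(20,30),stop=(0,100)).items(): print(n,o+(x*p[0]+y*p[1])/1000)
np.save('frame.npy',[o,x,y])
R=monitor.observe()['tool_rot']; print(R)
E
python3 fit.py
```

```text
cam [[0.021, 0.988, -0.153, 0.464], [-0.999, 0.024, 0.021, 0.166], [0.024, 0.152, 0.988, 0.905], [0.0, 0.0, 0.0, 1.0]]
head ((573.8104858398438, 212.04803466796875), (240.64707946777344, 160.90126037597656), 14.656771659851074) 6026 0.1364644694789079
plate seeder-frame extents
[[-125.11973159 -229.51431809]
 [ -23.36836692 -148.22938444]
 [ 125.52532855  146.32167376]]
tray rim [[ -80.64542434 -168.71993207]
 [  79.26297663   -9.81395822]] 990
lever [-39.28112257  30.73523496] [-40.81855925  22.347443  ] [-29.76546309  40.56717083] 0.17311833949864236 13
o [0.59405274 0.13465132] x [0.96745896 0.25302812] y [-0.25302812  0.96745896] yaw y deg 104.65677
push [ 0.64212808 -0.04916587]
lev [0.54776354 0.15355397]
end [0.60581107 0.16873565]
stop [0.56874992 0.23139721]
[[-9.17592339e-01  3.97521870e-01 -8.14018265e-04]
 [ 3.97522689e-01  9.17590945e-01 -1.60295077e-03]
 [ 1.09727801e-04 -1.79444608e-03 -9.99998384e-01]]
```

```bash
cat > st.py <<'E'
from h import *
o,x,y=np.load('frame.npy'); s=monitor.observe(); d=s['ee_pos'][:2]-o
R=s['tool_rot']
print('t %.2f seeder mm'%s['clock'],(1000*np.array([d@x,d@y,s['ee_pos'][2]])).round(1),'toolx in s',(R[:2,0]@x).round(4),(R[:2,0]@y).round(4),'tilt',R[:2,2].round(3),'F(sx,sy,z)',np.round([s['contact_force'][:2]@x,s['contact_force'][:2]@y,s['contact_force'][2]],1),'q6 %.2f'%s['qpos'][5],'gap %.3f'%s['finger_gap'])
E
python3 -m handwheel '[{"dz":-0.01,"az":7.4,"gripper":0},{"dz":-0.01,"az":7.4,"gripper":0},{"dz":-0.01,"az":7.4,"gripper":0},{"dz":-0.01,"az":7.4,"gripper":0},{"dz":-0.01,"az":7.4,"gripper":0},{"dz":0,"az":7.4,"gripper":0},{"dz":0,"az":7.4,"gripper":0},{"gripper":0}]' 20
python3 st.py
```

```text
t 0.10 seeder mm [-238.9  492.1  230.2] toolx in s -0.7871 0.6168 tilt [-0.001 -0.002] F(sx,sy,z) [-0.5 -0.1 -0.1] q6 -0.06 gap 0.086$[0]: bad value
```

```bash

python3 -m handwheel '[{"dx":0,"dy":0,"dz":-0.01,"ax":0,"ay":0,"az":7.4,"gripper":0},{"dx":0,"dy":0,"dz":-0.01,"ax":0,"ay":0,"az":7.4,"gripper":0},{"dx":0,"dy":0,"dz":-0.01,"ax":0,"ay":0,"az":7.4,"gripper":0},{"dx":0,"dy":0,"dz":-0.01,"ax":0,"ay":0,"az":7.4,"gripper":0},{"dx":0,"dy":0,"dz":-0.01,"ax":0,"ay":0,"az":7.4,"gripper":0},{"dx":0,"dy":0,"dz":0,"ax":0,"ay":0,"az":7.4,"gripper":0},{"dx":0,"dy":0,"dz":0,"ax":0,"ay":0,"az":7.4,"gripper":0},{"dx":0,"dy":0,"dz":0,"ax":0,"ay":0,"az":0,"gripper":0}]' 20
python3 st.py
```

```text
clock: 0.9
ee_pos: [0.2385, 0.5505, 0.2807]
tool_rot: [[-0.254, 0.967, -0.0], [0.967, 0.254, -0.001], [-0.001, -0.001, -1.0]]
contact_force: [-0.5, -0.5, 0.3]
finger_gap: 0.0002
grasp_force: 0.0
t 0.90 seeder mm [-238.8  492.3  280.7] toolx in s -0.001 1.0 tilt [-0.    -0.001] F(sx,sy,z) [-0.6 -0.3  0.3] q6 0.85 gap 0.000
```

```bash

python3 -m handwheel '[{"dx":-0.035,"dy":0.012,"dz":0,"ax":0,"ay":0,"az":0,"gripper":0},{"dx":-0.035,"dy":0.012,"dz":0,"ax":0,"ay":0,"az":0,"gripper":0},{"dx":-0.035,"dy":0.012,"dz":0,"ax":0,"ay":0,"az":0,"gripper":0},{"dx":-0.035,"dy":0.012,"dz":0,"ax":0,"ay":0,"az":0,"gripper":0},{"dx":-0.035,"dy":0.012,"dz":0,"ax":0,"ay":0,"az":0,"gripper":0},{"dx":-0.035,"dy":0.012,"dz":0,"ax":0,"ay":0,"az":0,"gripper":0},{"dx":-0.035,"dy":0.012,"dz":0,"ax":0,"ay":0,"az":0,"gripper":0},{"dx":-0.035,"dy":0.012,"dz":0,"ax":0,"ay":0,"az":0,"gripper":0},{"dx":-0.035,"dy":0.012,"dz":0,"ax":0,"ay":0,"az":0,"gripper":0},{"dx":-0.035,"dy":0.012,"dz":0,"ax":0,"ay":0,"az":0,"gripper":0}]' 20
python3 st.py
python3 -m handwheel '[{"dx":-0.035,"dy":0.012,"dz":0,"ax":0,"ay":0,"az":0,"gripper":0},{"dx":-0.035,"dy":0.012,"dz":0,"ax":0,"ay":0,"az":0,"gripper":0},{"dx":-0.035,"dy":0.012,"dz":0,"ax":0,"ay":0,"az":0,"gripper":0},{"dx":-0.035,"dy":0.012,"dz":0,"ax":0,"ay":0,"az":0,"gripper":0},{"dx":-0.035,"dy":0.012,"dz":0,"ax":0,"ay":0,"az":0,"gripper":0},{"dx":-0.035,"dy":0.012,"dz":0,"ax":0,"ay":0,"az":0,"gripper":0},{"dx":-0.035,"dy":0.012,"dz":0,"ax":0,"ay":0,"az":0,"gripper":0},{"dx":-0.035,"dy":0.012,"dz":0,"ax":0,"ay":0,"az":0,"gripper":0},{"dx":-0.035,"dy":0.012,"dz":0,"ax":0,"ay":0,"az":0,"gripper":0},{"dx":-0.035,"dy":0.012,"dz":0,"ax":0,"ay":0,"az":0,"gripper":0},{"dx":0,"dy":0,"dz":0,"ax":0,"ay":0,"az":0,"gripper":0}]'
python3 st.py; python3 -c "
from h import *
cap('scene');cap('top')" ; ls pics; python3 fit.py | grep -A1 tray; python3 - <<'E'
from h import *
# tray rim in second camera for cross-check
o,x,y=np.load('frame.npy'); c=np.load('scene.npy',allow_pickle=True).item(); W=cloud(c)
d=W[...,:2]-o; S=np.stack([d@x,d@y],-1)*1000; Z=W[...,2]
rgb=c['color'].max(-1)
m=(abs(S[...,0])<60)&(S[...,1]<-50)&(S[...,1]>-250)&(Z>.035)&(Z<.065)&(rgb<80)
print('scene cam tray y/z lo-hi',np.nanpercentile(S[m][:,1],[1,5,95,99]),np.percentile(Z[m],[5,99]))
E
```

```text
clock: 1.9
ee_pos: [0.4443, 0.2413, 0.281]
tool_rot: [[-0.259, 0.966, -0.0], [0.966, 0.259, -0.0], [-0.0, -0.0, -1.0]]
contact_force: [1.1, 0.5, -0.3]
finger_gap: 0.0
grasp_force: 0.0
t 1.90 seeder mm [-117.9  141.1  281. ] toolx in s -0.0061 1.0 tilt [-0. -0.] F(sx,sy,z) [ 1.2  0.2 -0.3] q6 0.17 gap 0.000
clock: 3.0
ee_pos: [0.6503, -0.0691, 0.2782]
tool_rot: [[-0.254, 0.967, -0.004], [0.967, 0.254, -0.001], [0.0, -0.004, -1.0]]
contact_force: [0.3, 0.6, -0.4]
finger_gap: 0.0002
grasp_force: 0.0
t 3.00 seeder mm [   2.8 -211.4  278.2] toolx in s -0.0011 1.0 tilt [-0.004 -0.001] F(sx,sy,z) [ 0.4  0.5 -0.4] q6 -0.41 gap 0.000
scene_0.05.png
scene_3.05.png
top_0.10.png
top_3.10.png
tray rim [[ -81.29800661 -168.54248702]
 [  78.74108848   -9.91406878]] 999
scene cam tray y/z lo-hi [-169.69307473 -169.12609327  -58.53159252  -51.28629471] [0.03558561 0.05847511]
```

```bash

python3 -m handwheel '[{"dx":0,"dy":-0.003,"dz":0.03,"ax":0,"ay":0,"az":0,"gripper":0},{"dx":0,"dy":0,"dz":0.035,"ax":0,"ay":0,"az":0,"gripper":0},{"dx":0,"dy":0,"dz":0.035,"ax":0,"ay":0,"az":0,"gripper":0},{"dx":0,"dy":0,"dz":0.035,"ax":0,"ay":0,"az":0,"gripper":0},{"dx":0,"dy":0,"dz":0.035,"ax":0,"ay":0,"az":0,"gripper":0},{"dx":0,"dy":0,"dz":0.035,"ax":0,"ay":0,"az":0,"gripper":0},{"dx":0,"dy":0,"dz":0.025,"ax":0,"ay":0,"az":0,"gripper":0},{"dx":0,"dy":0,"dz":0.015,"ax":0,"ay":0,"az":0,"gripper":0},{"dx":0,"dy":0,"dz":0.008,"ax":0,"ay":0,"az":0,"gripper":0},{"dx":0,"dy":0,"dz":0,"ax":0,"ay":0,"az":0,"gripper":0}]'
python3 st.py
```

```text
clock: 4.1
ee_pos: [0.6459, -0.0652, 0.0281]
tool_rot: [[-0.256, 0.967, -0.001], [0.967, 0.256, 0.0], [0.0, -0.001, -1.0]]
contact_force: [0.2, 0.0, 0.5]
finger_gap: 0.0001
grasp_force: 0.0
t 4.10 seeder mm [  -1.  -206.4   28.1] toolx in s -0.0026 1.0 tilt [-0.001  0.   ] F(sx,sy,z) [ 0.2 -0.   0.5] q6 -0.41 gap 0.000
```

```bash

python3 -m handwheel '[{"dx":0.008,"dy":0,"dz":0.002,"ax":0,"ay":0,"az":0,"gripper":0},{"dx":0.008,"dy":0,"dz":0,"ax":0,"ay":0,"az":0,"gripper":0},{"dx":0.005,"dy":0,"dz":0,"ax":0,"ay":0,"az":0,"gripper":0},{"dx":0.005,"dy":0,"dz":0,"ax":0,"ay":0,"az":0,"gripper":0},{"dx":0.006,"dy":0,"dz":0,"ax":0,"ay":0,"az":0,"gripper":0},{"dx":0.007,"dy":0,"dz":0,"ax":0,"ay":0,"az":0,"gripper":0},{"dx":0.007,"dy":0,"dz":0,"ax":0,"ay":0,"az":0,"gripper":0},{"dx":0.007,"dy":0,"dz":0,"ax":0,"ay":0,"az":0,"gripper":0},{"dx":0.007,"dy":0,"dz":0,"ax":0,"ay":0,"az":0,"gripper":0},{"dx":0.007,"dy":0,"dz":0,"ax":0,"ay":0,"az":0,"gripper":0},{"dx":0.007,"dy":0,"dz":0,"ax":0,"ay":0,"az":0,"gripper":0}]'
python3 st.py
```

```text
clock: 5.2
ee_pos: [0.6271, 0.0063, 0.0262]
tool_rot: [[-0.255, 0.967, -0.0], [0.967, 0.255, -0.0], [-0.0, -0.0, -1.0]]
contact_force: [0.9, -2.3, 2.0]
finger_gap: -0.0001
grasp_force: 1.3
t 5.20 seeder mm [  -1.  -132.5   26.2] toolx in s -0.0013 1.0 tilt [-0. -0.] F(sx,sy,z) [ 0.3 -2.5  2. ] q6 -0.30 gap -0.000
```

```bash

python3 -m handwheel '[{"dx":0.005,"dy":0,"dz":0,"ax":0,"ay":0,"az":0,"gripper":0},{"dx":0.005,"dy":0,"dz":0,"ax":0,"ay":0,"az":0,"gripper":0},{"dx":0.003,"dy":0,"dz":0,"ax":0,"ay":0,"az":0,"gripper":0},{"dx":0.002,"dy":0,"dz":0,"ax":0,"ay":0,"az":0,"gripper":0},{"dx":0.002,"dy":0,"dz":0,"ax":0,"ay":0,"az":0,"gripper":0},{"dx":0,"dy":0,"dz":0,"ax":0,"ay":0,"az":0,"gripper":0}]'
python3 st.py
python3 -m handwheel '[{"dx":0.0015,"dy":0,"dz":0,"ax":0,"ay":0,"az":0,"gripper":0},{"dx":0.0015,"dy":0,"dz":0,"ax":0,"ay":0,"az":0,"gripper":0},{"dx":0,"dy":0,"dz":0,"ax":0,"ay":0,"az":0,"gripper":0}]'
python3 st.py
```

```text
clock: 5.8
ee_pos: [0.6229, 0.0225, 0.0261]
tool_rot: [[-0.255, 0.967, -0.0], [0.967, 0.255, 0.0], [0.001, -0.0, -1.0]]
contact_force: [0.9, -0.1, 0.5]
finger_gap: 0.0001
grasp_force: 0.4
t 5.80 seeder mm [  -1.  -115.7   26.1] toolx in s -0.0015 1.0 tilt [-0.  0.] F(sx,sy,z) [ 0.9 -0.3  0.5] q6 -0.28 gap 0.000
clock: 6.1
ee_pos: [0.6221, 0.0253, 0.0261]
tool_rot: [[-0.255, 0.967, -0.0], [0.967, 0.255, 0.0], [0.0, -0.0, -1.0]]
contact_force: [0.0, -0.8, 0.6]
finger_gap: 0.0003
grasp_force: 0.6
t 6.10 seeder mm [  -1.1 -112.8   26.1] toolx in s -0.0013 1.0 tilt [-0.  0.] F(sx,sy,z) [-0.2 -0.8  0.6] q6 -0.27 gap 0.000
```

```bash

python3 -m handwheel '[{"dx":0.001,"dy":0,"dz":0,"ax":0,"ay":0,"az":0,"gripper":0},{"dx":0.001,"dy":0,"dz":0,"ax":0,"ay":0,"az":0,"gripper":0},{"dx":0,"dy":0,"dz":0,"ax":0,"ay":0,"az":0,"gripper":0}]'
python3 st.py
python3 -m handwheel '[{"dx":0.001,"dy":0,"dz":0,"ax":0,"ay":0,"az":0,"gripper":0},{"dx":0,"dy":0,"dz":0,"ax":0,"ay":0,"az":0,"gripper":0}]'
python3 st.py
```

```text
clock: 6.4
ee_pos: [0.6216, 0.0272, 0.0261]
tool_rot: [[-0.255, 0.967, -0.0], [0.967, 0.255, 0.0], [0.0, -0.0, -1.0]]
contact_force: [-0.4, -1.8, -0.6]
finger_gap: 0.0002
grasp_force: 0.5
t 6.40 seeder mm [  -1.1 -110.8   26.1] toolx in s -0.0014 1.0 tilt [-0.  0.] F(sx,sy,z) [-0.8 -1.6 -0.6] q6 -0.27 gap 0.000
clock: 6.6
ee_pos: [0.6213, 0.0282, 0.0261]
tool_rot: [[-0.255, 0.967, -0.0], [0.967, 0.255, 0.0], [0.0, -0.0, -1.0]]
contact_force: [0.1, -0.5, -0.2]
finger_gap: 0.0003
grasp_force: 0.4
t 6.60 seeder mm [  -1.1 -109.9   26.1] toolx in s -0.0014 1.0 tilt [-0.  0.] F(sx,sy,z) [-0.  -0.5 -0.2] q6 -0.27 gap 0.000
```

Not against the stop yet; I'll keep going in 1 mm steps until the force rises.

```bash

python3 -m handwheel '[{"dx":0.001,"dy":0,"dz":0,"ax":0,"ay":0,"az":0,"gripper":0},{"dx":0,"dy":0,"dz":0,"ax":0,"ay":0,"az":0,"gripper":0}]' | grep -E 'cont'
python3 st.py
python3 -m handwheel '[{"dx":0.001,"dy":0,"dz":0,"ax":0,"ay":0,"az":0,"gripper":0},{"dx":0,"dy":0,"dz":0,"ax":0,"ay":0,"az":0,"gripper":0}]'| grep -E 'cont'
python3 st.py
```

```text
contact_force: [0.3, -1.6, -0.7]
t 6.80 seeder mm [  -1.1 -109.    26.1] toolx in s -0.0013 1.0 tilt [-0.  0.] F(sx,sy,z) [-0.1 -1.6 -0.7] q6 -0.27 gap -0.000
contact_force: [0.4, -4.7, -1.1]
t 7.00 seeder mm [  -1.3 -108.9   26.1] toolx in s -0.0008 1.0 tilt [-0.    -0.002] F(sx,sy,z) [-0.8 -4.6 -1.1] q6 -0.26 gap 0.000
```

```bash
python3 -c "
from h import *
cap('scene');cap('top')" ; ls pics; python3 fit.py | grep -A1 tray; python3 - <<'E'
from h import *
c=np.load('scene.npy',allow_pickle=True).item(); cv2.imwrite('pics/crop1.png',cv2.resize(c['color'][150:300,130:350,::-1],None,fx=3.5,fy=3.5))
o,x,y=np.load('frame.npy'); W=cloud(c)
d=W[...,:2]-o; S=np.stack([d@x,d@y],-1)*1000; Z=W[...,2]
m=(abs(S[...,0])<75)&(S[...,1]<-50)&(S[...,1]>-250)&(Z>.035)&(Z<.062)&(c['color'].max(-1)<80)
print(np.nanpercentile(S[m][:,1],[1,5,95]))
E
```

```text
scene_0.05.png
scene_3.05.png
scene_7.05.png
top_0.10.png
top_3.10.png
top_7.10.png
tray rim [[-118.18914541    2.60227248]
 [ -29.58161376  162.59846419]] 380
nan
  return np.nanmean(a, axis, out=out, keepdims=keepdims)
```

```bash
python3 - <<'E'
import numpy as np
np.save('frame.npy',[[0.59405274,0.13465132],[0.96745896,0.25302812],[-0.25302812,0.96745896]])
E
sed -i '/np.save/d' fit.py
python3 -m handwheel '[{"dx":0.001,"dy":0,"dz":0,"ax":0,"ay":0,"az":0,"gripper":0},{"dx":0.001,"dy":0,"dz":0,"ax":0,"ay":0,"az":0,"gripper":0},{"dx":0,"dy":0,"dz":0,"ax":0,"ay":0,"az":0,"gripper":0}]'
python3 st.py
python3 - <<'E'
from h import *
c=np.load('scene.npy',allow_pickle=True).item()
o,x,y=np.load('frame.npy'); W=cloud(c)
d=W[...,:2]-o; S=np.stack([d@x,d@y],-1)*1000; Z=W[...,2]
m=(abs(S[...,0])<75)&(S[...,1]<-50)&(S[...,1]>-250)&(Z>.035)&(Z<.062)&(c['color'].max(-1)<80)
print(np.nanpercentile(S[m][:,1],[1,5,95]))
E
```

```text
clock: 7.4
ee_pos: [0.6209, 0.0291, 0.0265]
tool_rot: [[-0.254, 0.967, 0.001], [0.967, 0.254, -0.004], [-0.005, -0.0, -1.0]]
contact_force: [1.8, -11.0, -1.2]
finger_gap: -0.0002
grasp_force: 5.5
t 7.40 seeder mm [  -0.8 -109.    26.5] toolx in s -0.0005 1.0 tilt [ 0.001 -0.004] F(sx,sy,z) [ -1.  -11.1  -1.2] q6 -0.26 gap -0.000
[-117.49628085 -114.96675988  -50.19180656]
```

View pics/crop1.png

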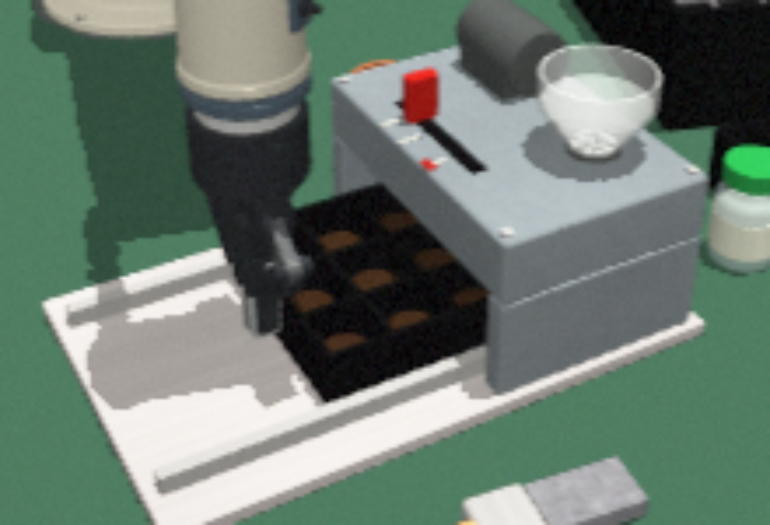

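The crop shows the tray flush under the head with the fingers at its rear wall (~(265,320)). The push stalled at 11 N, so the tray is home. Lever at (420,95). I'll back off and go up beside the lever.

```bash

python3 -m handwheel '[{"dx":-0.005,"dy":0,"dz":0,"ax":0,"ay":0,"az":0,"gripper":0},{"dx":-0.015,"dy":0,"dz":0,"ax":0,"ay":0,"az":0,"gripper":0},{"dx":-0.015,"dy":0,"dz":0,"ax":0,"ay":0,"az":0,"gripper":0},{"dx":0,"dy":0,"dz":-0.02,"ax":0,"ay":0,"az":0,"gripper":0},{"dx":0,"dy":0,"dz":-0.04,"ax":0,"ay":0,"az":0,"gripper":0},{"dx":0,"dy":0,"dz":-0.04,"ax":0,"ay":0,"az":0,"gripper":0},{"dx":0,"dy":0,"dz":-0.04,"ax":0,"ay":0,"az":0,"gripper":0},{"dx":0,"dy":0,"dz":-0.04,"ax":0,"ay":0,"az":0,"gripper":0},{"dx":0,"dy":0,"dz":-0.03,"ax":0,"ay":0,"az":0,"gripper":0},{"dx":0,"dy":0,"dz":0,"ax":0,"ay":0,"az":0,"gripper":0}]'
python3 -m handwheel '[{"dx":0.025,"dy":-0.012,"dz":0,"ax":0,"ay":0,"az":0,"gripper":0},{"dx":0.025,"dy":-0.012,"dz":0,"ax":0,"ay":0,"az":0,"gripper":0},{"dx":0.025,"dy":-0.012,"dz":0,"ax":0,"ay":0,"az":0,"gripper":0},{"dx":0.025,"dy":-0.012,"dz":0,"ax":0,"ay":0,"az":0,"gripper":0},{"dx":0.025,"dy":-0.012,"dz":0,"ax":0,"ay":0,"az":0,"gripper":0},{"dx":0.025,"dy":-0.012,"dz":0,"ax":0,"ay":0,"az":0,"gripper":0},{"dx":0.020,"dy":-0.005,"dz":0,"ax":0,"ay":0,"az":0,"gripper":0},{"dx":0,"dy":0,"dz":0,"ax":0,"ay":0,"az":0,"gripper":0}]'
python3 st.py
python3 -c "
from h import *
cap('scene');cap('top')" ; ls pics
python3 - <<'E'
from h import *
o,x,y=np.load('frame.npy')
for n in('scene','top'):
    c=np.load(n+'.npy',allow_pickle=True).item(); W=cloud(c)
    d=W[...,:2]-o; S=np.stack([d@x,d@y],-1)*1000; Z=W[...,2]; r=c['color'].astype(int)
    m=(abs(S[...,0])<75)&(S[...,1]<-50)&(S[...,1]>-250)&(Z>.035)&(Z<.062)&(r.max(-1)<80)
    print(n,'tray',np.percentile(S[m][:,1],[1,5,95]))
    for s in(-1,1):
        k=m&(s*S[...,0]>30); print('  side',s,np.percentile(S[k][:,1],[1,3,5]))
    m=(r[...,0]>130)&(r[...,1]<60)&(r[...,2]<60)&(Z>.14)&(Z<.18)&(abs(S[...,1]-30)<25)
    if m.sum(): print('lever',m.sum(),S[m].min(0),np.median(S[m],0),S[m].max(0))
E
```

```text
clock: 8.4
ee_pos: [0.6312, -0.0029, 0.2432]
tool_rot: [[-0.255, 0.967, 0.01], [0.967, 0.255, -0.0], [-0.003, 0.01, -1.0]]
contact_force: [-0.1, -1.3, 0.7]
finger_gap: -0.0001
grasp_force: 0.0
clock: 9.2
ee_pos: [0.5106, 0.1441, 0.2357]
tool_rot: [[-0.258, 0.966, -0.001], [0.966, 0.258, 0.001], [0.001, -0.001, -1.0]]
contact_force: [0.6, -0.8, 0.6]
finger_gap: -0.0
grasp_force: 0.0
t 9.20 seeder mm [-78.3  30.3 235.7] toolx in s -0.0048 1.0 tilt [-0.001  0.001] F(sx,sy,z) [ 0.4 -0.9  0.6] q6 -0.05 gap -0.000
crop1.png
scene_0.05.png
scene_3.05.png
scene_7.05.png
scene_9.25.png
top_0.10.png
top_3.10.png
top_7.10.png
top_9.30.png
scene tray [-100.13586766  -99.65867316  -50.42415438]
  side -1 [-100.20747602 -100.01194061  -99.74474886]
  side 1 [-100.02521294  -99.90332227  -99.60615629]
lever 113 [-35.66363155  18.42862911] [-28.11440532  26.68288891] [-24.92415869  38.9531126 ]Traceback (most recent call last):
  File "<stdin>", line 7, in <module>
    return _quantile_unchecked(
        a, q, axis, out, overwrite_input, method, keepdims, weights)
    return _ureduce(a,
                    func=_quantile_ureduce_func,
    ...<5 lines>...
                    overwrite_input=overwrite_input,
                    method=method)
    r = func(a, **kwargs)
    result = _quantile(arr,
                       quantiles=q,
    ...<2 lines>...
                       out=out,
                       weights=wgt)
    slices_having_nans = np.isnan(arr[-1, ...])
                                  ~~~^^^^^^^^^
IndexError: index -1 is out of bounds for axis 0 with size 0
```

```bash

python3 -m handwheel '[{"dx":0,"dy":0,"dz":0.02,"ax":0,"ay":0,"az":-0.3,"gripper":0},{"dx":0,"dy":0,"dz":0.025,"ax":0,"ay":0,"az":0,"gripper":0},{"dx":0,"dy":0,"dz":0.02,"ax":0,"ay":0,"az":0,"gripper":0},{"dx":0,"dy":0,"dz":0.015,"ax":0,"ay":0,"az":0,"gripper":0},{"dx":0,"dy":0,"dz":0.008,"ax":0,"ay":0,"az":0,"gripper":0},{"dx":0,"dy":0,"dz":0,"ax":0,"ay":0,"az":0,"gripper":0}]'
python3 st.py
python3 -m handwheel '[{"dx":0,"dy":0.003,"dz":0,"ax":0,"ay":0,"az":0,"gripper":0},{"dx":0,"dy":0.003,"dz":0,"ax":0,"ay":0,"az":0,"gripper":0},{"dx":0,"dy":0.003,"dz":0,"ax":0,"ay":0,"az":0,"gripper":0},{"dx":0,"dy":0.003,"dz":0,"ax":0,"ay":0,"az":0,"gripper":0},{"dx":0,"dy":0.003,"dz":0,"ax":0,"ay":0,"az":0,"gripper":0},{"dx":0,"dy":0.003,"dz":0,"ax":0,"ay":0,"az":0,"gripper":0},{"dx":0,"dy":0.003,"dz":0,"ax":0,"ay":0,"az":0,"gripper":0},{"dx":0,"dy":0.003,"dz":0,"ax":0,"ay":0,"az":0,"gripper":0}]'
python3 st.py
```

```text
clock: 9.9
ee_pos: [0.5113, 0.1421, 0.147]
tool_rot: [[-0.259, 0.966, -0.002], [0.966, 0.259, -0.001], [0.0, -0.002, -1.0]]
contact_force: [0.2, -0.1, 0.5]
finger_gap: -0.0001
grasp_force: 0.0
t 9.90 seeder mm [-78.1  28.2 147. ] toolx in s -0.0067 1.0 tilt [-0.002 -0.001] F(sx,sy,z) [ 0.2 -0.1  0.5] q6 -0.06 gap -0.000
clock: 10.7
ee_pos: [0.5348, 0.149, 0.1482]
tool_rot: [[-0.26, 0.966, -0.0], [0.966, 0.26, -0.0], [0.0, -0.0, -1.0]]
contact_force: [-1.5, -1.1, 1.2]
finger_gap: -0.0002
grasp_force: 1.1
t 10.70 seeder mm [-53.7  28.9 148.2] toolx in s -0.0074 1.0 tilt [-0. -0.] F(sx,sy,z) [-1.7 -0.7  1.2] q6 -0.05 gap -0.000
```

```bash

python3 -m handwheel '[{"dx":0,"dy":0.003,"dz":0,"ax":0,"ay":0,"az":0,"gripper":0},{"dx":0,"dy":0.003,"dz":0,"ax":0,"ay":0,"az":0,"gripper":0},{"dx":0,"dy":0.003,"dz":0,"ax":0,"ay":0,"az":0,"gripper":0},{"dx":0,"dy":0.003,"dz":0,"ax":0,"ay":0,"az":0,"gripper":0},{"dx":0,"dy":0.003,"dz":0,"ax":0,"ay":0,"az":0,"gripper":0},{"dx":0,"dy":0.003,"dz":0,"ax":0,"ay":0,"az":0,"gripper":0},{"dx":0,"dy":0.003,"dz":0,"ax":0,"ay":0,"az":0,"gripper":0},{"dx":0,"dy":0.003,"dz":0,"ax":0,"ay":0,"az":0,"gripper":0},{"dx":0,"dy":0.003,"dz":0,"ax":0,"ay":0,"az":0,"gripper":0},{"dx":0,"dy":0.003,"dz":0,"ax":0,"ay":0,"az":0,"gripper":0}]'
python3 st.py
python3 -m handwheel '[{"dx":0,"dy":0.003,"dz":0,"ax":0,"ay":0,"az":0,"gripper":0},{"dx":0,"dy":0.003,"dz":0,"ax":0,"ay":0,"az":0,"gripper":0},{"dx":0,"dy":0.003,"dz":0,"ax":0,"ay":0,"az":0,"gripper":0},{"dx":0,"dy":0.003,"dz":0,"ax":0,"ay":0,"az":0,"gripper":0},{"dx":0,"dy":0.002,"dz":0,"ax":0,"ay":0,"az":0,"gripper":0},{"dx":0,"dy":0.002,"dz":0,"ax":0,"ay":0,"az":0,"gripper":0}]'
python3 st.py
```

```text
clock: 11.7
ee_pos: [0.5615, 0.156, 0.1484]
tool_rot: [[-0.26, 0.966, -0.006], [0.966, 0.26, -0.002], [-0.0, -0.007, -1.0]]
contact_force: [-11.2, -3.9, 3.8]
finger_gap: -0.0002
grasp_force: 5.6
t 11.70 seeder mm [-26.1  28.9 148.4] toolx in s -0.0071 1.0 tilt [-0.006 -0.002] F(sx,sy,z) [-11.8  -0.9   3.8] q6 -0.05 gap -0.000
clock: 12.3
ee_pos: [0.5795, 0.1609, 0.1483]
tool_rot: [[-0.26, 0.966, 0.0], [0.966, 0.26, -0.0], [-0.0, 0.0, -1.0]]
contact_force: [-1.3, -2.4, 1.2]
finger_gap: 0.0001
grasp_force: 1.1
t 12.30 seeder mm [ -7.5  29.1 148.3] toolx in s -0.0072 1.0 tilt [ 0. -0.] F(sx,sy,z) [-1.9 -2.   1.2] q6 -0.05 gap 0.000
```

```bash

python3 -m handwheel '[{"dx":0,"dy":0.002,"dz":0,"ax":0,"ay":0,"az":0,"gripper":0},{"dx":0,"dy":0.0015,"dz":0,"ax":0,"ay":0,"az":0,"gripper":0},{"dx":0,"dy":0.001,"dz":0,"ax":0,"ay":0,"az":0,"gripper":0},{"dx":0,"dy":0.001,"dz":0,"ax":0,"ay":0,"az":0,"gripper":0},{"dx":0,"dy":0,"dz":0,"ax":0,"ay":0,"az":0,"gripper":0}]'
python3 st.py
python3 -m handwheel '[{"dx":0,"dy":0.001,"dz":0,"ax":0,"ay":0,"az":0,"gripper":0},{"dx":0,"dy":0.001,"dz":0,"ax":0,"ay":0,"az":0,"gripper":0},{"dx":0,"dy":0,"dz":0,"ax":0,"ay":0,"az":0,"gripper":0}]'
python3 st.py
```

```text
clock: 12.8
ee_pos: [0.5846, 0.1625, 0.1482]
tool_rot: [[-0.26, 0.966, 0.0], [0.966, 0.26, 0.0], [0.0, 0.0, -1.0]]
contact_force: [-1.0, -1.1, 0.1]
finger_gap: 0.0002
grasp_force: 0.6
t 12.80 seeder mm [ -2.1  29.3 148.2] toolx in s -0.0074 1.0 tilt [0. 0.] F(sx,sy,z) [-1.2 -0.8  0.1] q6 -0.05 gap 0.000
clock: 13.1
ee_pos: [0.5865, 0.163, 0.1482]
tool_rot: [[-0.26, 0.966, 0.0], [0.966, 0.26, 0.0], [0.0, 0.0, -1.0]]
contact_force: [-0.6, -0.7, 0.0]
finger_gap: 0.0
grasp_force: 0.8
t 13.10 seeder mm [-1.000e-01  2.930e+01  1.482e+02] toolx in s -0.0075 1.0 tilt [0. 0.] F(sx,sy,z) [-0.8 -0.5  0. ] q6 -0.05 gap 0.000
```

```bash

python3 -m handwheel '[{"dx":0,"dy":0.001,"dz":0,"ax":0,"ay":0,"az":0,"gripper":0},{"dx":0,"dy":0.001,"dz":0,"ax":0,"ay":0,"az":0,"gripper":0},{"dx":0,"dy":0,"dz":0,"ax":0,"ay":0,"az":0,"gripper":0}]' | grep -E 'cont'
python3 st.py
python3 -m handwheel '[{"dx":0,"dy":0.001,"dz":0,"ax":0,"ay":0,"az":0,"gripper":0},{"dx":0,"dy":0.001,"dz":0,"ax":0,"ay":0,"az":0,"gripper":0},{"dx":0,"dy":0,"dz":0,"ax":0,"ay":0,"az":0,"gripper":0}]'| grep -E 'cont'
python3 st.py
```

```text
contact_force: [-4.0, -2.1, 0.4]
t 13.40 seeder mm [  1.4  29.3 148.2] toolx in s -0.0074 1.0 tilt [-0.001 -0.   ] F(sx,sy,z) [-4.4 -1.   0.4] q6 -0.05 gap -0.000
contact_force: [-12.8, -4.6, 3.2]
t 13.70 seeder mm [  1.7  29.3 148.2] toolx in s -0.0073 1.0 tilt [-0.005 -0.001] F(sx,sy,z) [-13.6  -1.2   3.2] q6 -0.05 gap 0.000
```

The lever is stalled at 13.6 N against the hard end. Next I'll back off, rise and look.

```bash

python3 -m handwheel '[{"dx":0,"dy":-0.003,"dz":0,"ax":0,"ay":0,"az":0,"gripper":0},{"dx":0,"dy":-0.01,"dz":0,"ax":0,"ay":0,"az":0,"gripper":0},{"dx":0,"dy":-0.015,"dz":0,"ax":0,"ay":0,"az":0,"gripper":0},{"dx":0,"dy":-0.01,"dz":-0.02,"ax":0,"ay":0,"az":0,"gripper":0},{"dx":0,"dy":-0.01,"dz":-0.04,"ax":0,"ay":0,"az":0,"gripper":0},{"dx":-0.02,"dy":-0.02,"dz":-0.04,"ax":0,"ay":0,"az":0,"gripper":0},{"dx":-0.03,"dy":-0.03,"dz":-0.03,"ax":0,"ay":0,"az":0,"gripper":0},{"dx":-0.03,"dy":-0.03,"dz":0,"ax":0,"ay":0,"az":0,"gripper":0},{"dx":-0.03,"dy":-0.03,"dz":0,"ax":0,"ay":0,"az":0,"gripper":0},{"dx":0,"dy":0,"dz":0,"ax":0,"ay":0,"az":0,"gripper":0}]'
python3 st.py
python3 - <<'E'
from h import *
o,x,y=np.load('frame.npy')
for n in('scene','top'):
    c=cap(n); W=cloud(c)
    d=W[...,:2]-o; S=np.stack([d@x,d@y],-1)*1000; Z=W[...,2]; r=c['color'].astype(int)
    m=(abs(S[...,0])<75)&(S[...,1]<-50)&(S[...,1]>-250)&(Z>.035)&(Z<.062)&(r.max(-1)<80)
    if m.sum(): print(n,'tray',np.percentile(S[m][:,1],[1,5]))
    m=(r[...,0]>130)&(r[...,1]<60)&(r[...,2]<60)&(Z>.145)&(Z<.18)&(abs(S[...,1]-30)<25)
    if m.sum(): print(n,'lever',m.sum(),S[m].min(0),np.median(S[m],0),S[m].max(0))
c=np.load('scene.npy',allow_pickle=True).item(); cv2.imwrite('pics/crop2.png',cv2.resize(c['color'][150:330,130:380,::-1],None,fx=3,fy=3))
E
```

```text
clock: 14.7
ee_pos: [0.4657, 0.015, 0.2787]
tool_rot: [[-0.256, 0.967, 0.004], [0.967, 0.256, -0.001], [-0.002, 0.003, -1.0]]
contact_force: [0.8, 0.5, -1.0]
finger_gap: -0.0004
grasp_force: 0.0
t 14.70 seeder mm [-154.5  -83.3  278.7] toolx in s -0.0032 1.0 tilt [ 0.004 -0.001] F(sx,sy,z) [ 0.9  0.3 -1. ] q6 -0.30 gap -0.000
scene tray [-100.07197103  -99.68348545]
scene lever 108 [17.58471257 18.14908058] [27.09587008 27.27081162] [31.54951825 39.45350289]
top tray [-97.6060941  -97.04955034]
top lever 22 [14.50865494 20.78587365] [16.76932372 29.81634999] [26.04219851 41.70543419]
```

View pics/crop2.png

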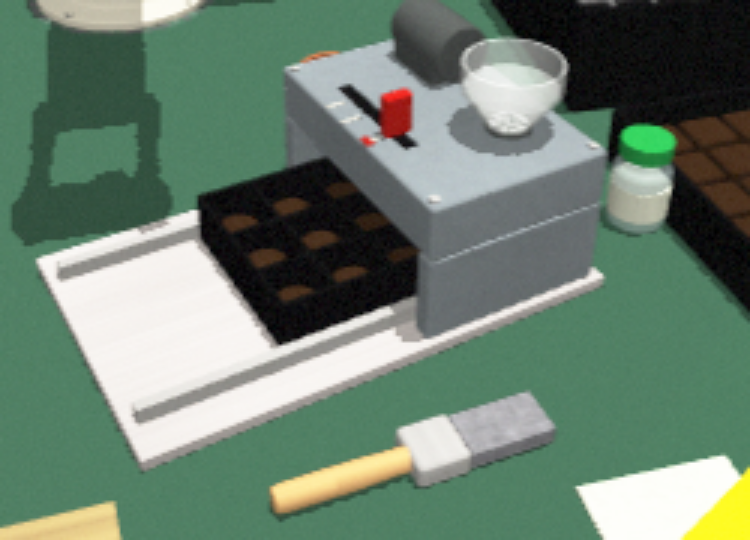

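The picture shows the lever at (397,110) beside the red-marked tick at (370,141), with the tray home. The jar and brush are unmoved, and the pot's rim is still visible behind the head.

```bash
python3 -c "
from station import job
print(job.job_done())"
```

```text
the job is handed in; nothing more can be done
None
```

The tray is home against the yellow end stop (its push stalled at about 11 N), the seed-gate lever is at its second stop (stalled at about 14 N), the jar, pot and brush were left alone, and the job was handed in at about 15 s.

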